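# Turn a reversed parts drawer round and slide it home

## Robot

A 7-joint arm with a two-finger parallel gripper is mounted at the origin on the work surface. World frame = base frame: x ahead of the robot, y to its left, z up, the work surface at z = 0. Lengths are in m, angles in rad, forces in N, time in s.
With the tool pointing down it reaches from about 0.4 to 0.85 m from the base axis. Payload 10.4 kg.
Tool frame: the origin (TCP) lies midway between the tips of the shut fingers; the grasp point (between the pads) lies 19 mm behind it; z points along the fingers, x is the direction in which the jaws open and shut, and the axes are right-handed (so a half turn about z gives the same grasp; the last joint's range is limited). The gripper opens to 85 mm and grips with 20 to 120 N. Pads are 22 mm wide; open, the fingers measure 114 mm over their backs; the gripper's body (76 mm by 85 mm) begins 54 mm behind the grasp point. The pads swing forward as they close: fully open they stand 13 mm farther back than shut.
Start: joints at [-1.372, 0.332, -0.065, 1.46, 0.022, 1.35, -0.088], TCP at [0.137, 0.61, 0.199] pointing down, gripper open.
Joint ranges: [-2.6, 2.6], [-0.5, 2.12], [-1.47, 1.34], [0.16, 2.42], [-1.27, 4.41], [0.06, 2.06], [-2.6, 2.6]. Speed limits (rad/s): [2.22, 2.22, 2.79, 2.79, 3.14, 3.14, 3.14].

## Interface

Orientations are given as a unit quaternion [x, y, z, w].
In Python, from workcell import r gives the robot as it stands.
- The arm moves only by the shell command python3 -m inch 'ROWS' [FORCE]. ROWS is JSON, a list of rows, each an object with "claw": the finger opening in m, from 0 to 0.0854; "travel": the shift along the world's x, y, z in m, a list of three; "yaw": the turn about the world's z in degrees. A call has 1 to 10 rows; each row shifts and turns the commanded pose from where the row before left it; what a row does not reach is not made up. A row lasts 1/8 s, in which the tool goes at most 62.5 mm and 10.7 degrees, less where a joint would pass 70% of its speed; a pose out of reach is approached as far as the arm can. A call is refused whole if a number of a shift passes 0.0625 or a number of a turn 10.7, either way. A call with a gripper value outside its range is refused whole. The fingers move at their own pace and stop on an object; FORCE is the grip in N (left out, the last holds). Time passes only in rows, so rows that do not move let the fingers close. It gives the time, the measured TCP pose, the force and the opening at its end, in the units of the state.
- r.read_state(): the state, without advancing time (a new reading comes with each control period).
- r.camera(name): name is "side" or "top" or "wrist"; returns (picture, depth): 480x640x3 uint8, blue, green, red; 480x640 float32, m along the optical axis (not along the pixel's ray), 0 where there is no reading.
- r.camera_info(name): a dict with "fx", "fy", "cx", "cy" (pixels), "extrinsics" (4x4, takes a point from camera to world coordinates); the wrist camera has in their place "tool_from_camera" (4x4, takes a point from camera to tool coordinates, whose origin is the TCP and whose axes are the tool frame's). Camera axes: x right, y up, looking along -z (the intrinsics and any distortion apply to the point x, -y, -z); pixel columns grow to the right and rows downward; lengths in m; the calibration is good to about 2 mm. A picture is of the moment at which its call begins: read the wrist's pose just before it. camera_info takes no time and is no camera call.
- r.sign_off(): hands the job in, once; it reports no verdict.
The state is a dict: "time": time; "joints": joint angles; "joint_vel": joint speeds; "joint_efforts": joint torques, N m; "eef_pos": TCP position; "ee_rot": TCP orientation; "force": force on the tool from outside, world axes, zero at the start; "ft_torque": the same for the moment, N m; "opening": opening from 0.0 (shut) to 1.0 (fully open).
Only numpy, scipy, OpenCV 4.12 (cv2) and the standard library are available. Lean on these libraries where they do the work, as an engineer would, in place of code of your own. Each camera call takes 0.05 s, during which the arm holds its last target.

## Task

A steel parts drawer has been shoved at its bay in the low drawer unit the wrong way round, handle first. Draw it out, turn it end for end and slide it, rear end first, fully home until it snaps past its catch and its front panel is flush with the drawers beside it, with the two pinions still in it. Leave the other things on the bench where they are.

Things in the scene. Friction and masses are not known exactly. Their poses are not given: they have to be found in the camera images.
- drawer_center (a point): Middle of the loose drawer, an open grey sheet-steel tub 150 long (x) by 100 wide (y), 48 high, walls 4, floor 3 thick; the point is 25 above its underside. x axis runs from the front panel to the rear end, z up. About 0.45 kg; stands and slides on the bench. A divider 35 high at x=+5; the rear compartment is empty, two pinions are in the front one. Last 6 at the rear: 92 wide
- drawer_panel (a point): Middle of the front of the drawer's front panel, at x=-81, 31 above the underside. The panel is 118 wide, 6 thick, its top 60 above the bench; it is wider than the bay's opening, so it stops the drawer. Same axes as the drawer
- drawer_lip (a point): Middle of the rolled lip on top of the drawer's rear end wall, 70 behind the drawer's middle: a bar 10 thick (x), 92 long (y), from 36 to 48 above the underside (this point 42), over a wall 4 thick. 58 free between lip and divider. Same axes as the drawer
- drawer_handle (a point): Middle of the drawer's bow handle, 119 in front of the drawer's middle: a round bar 10 in diameter along y, 66 between its two legs (10 thick), its axis 40 above the underside and 38 in front of the panel (33 free between bar and panel). Same axes as the drawer. At the start it is inside the bay, out of reach
- unit: Blue drawer unit fixed on the bench, 370 wide, 168 deep, 61 high: three bays side by side. Origin: on the bench, middle of the mouth of the empty bay (the end bay nearest the robot). x points into the bay, z up; its front face is the plane x=0. The bays at y=-120 and y=-240 hold fixed drawers that are home, alike: panels 6 and handles 49 proud of the face
- bay_home (a point): Where the drawer's middle is when it is fully home, with the same axes: 75 inside the mouth, 25 above the bench; the back of its panel then touches the unit's face. The bay has the bench for its floor, is 110 wide between side posts, 57 high; steel guide rails leave 104 (2 each side of the drawer), flared to 110 over the first 20
- catch (a joint): Spring catch with a black upright roller in the bay's y=-55 side, 11 in from the mouth, standing 5 out of the post; value = how far it is pressed aside, m (0 to 0.006). A bead on the drawer's side (56 in front of its middle) must be pushed past it between about 12 and 4 mm before home: 9 to 18 N along the bay in all, 5 to 10 N before that. Past it, it springs back and holds the drawer
- pinion_a (a point): Centre of one of two loose dark steel gear pinions in the drawer's front compartment: 30 in diameter, 28 high, 70 g. Upright at the start; may shift or topple in its compartment
- pinion_b (a point): Centre of the other pinion, which is alike
- starter: Bystander: starter motor lying on the bench, 225 long (x), 104 wide, 115 high, 3 kg; origin on the bench under its body
- drive: Bystander: a starter drive (steel clutch with pinion) standing upright, 46 in diameter, 72 high; origin at the centre of its underside
- wrench: Bystander: a wrench 180 long lying on the bench; origin under its middle
Things that resemble listed ones, but are neither listed nor needed, are in the scene too. What is shaped like the part that bears drawer_center but orange, purple or yellow is not meant.

How it is judged:
By the outcome, as a careful person would: the job done as asked, in the order asked, and still so for the second after the job is handed in, with the robot touching nothing.
It also fails if it takes over 64 s, if anything falls off the work surface, if the arm or the gripper's body presses on something with over 40 N, if the wrist force passes 120 N, or if a joint passes its speed limit or range.

## Working session

There is one attempt and no reset: what is moved stays moved. The work goes in short steps, Python scripts to look and compute and a shell command to move; the robot and the scene stay as the last step left them, time stands still between calls to the robot, and variables do not carry over. Pictures are saved under pics/ and viewed, and the job is handed in when it is done.

```bash
ls; mkdir -p pics; cat > h.py <<'E'
import numpy as np, cv2
from workcell import r
from scipy.spatial.transform import Rotation as R
def snap(name,tag):
    s=r.read_state(); p,d=r.camera(name); cv2.imwrite(f'pics/{tag}.png',p)
    ci=r.camera_info(name)
    if name=='wrist':
        T=np.eye(4);T[:3,:3]=R.from_quat(s['ee_rot']).as_matrix();T[:3,3]=s['eef_pos'];E=T@np.array(ci['tool_from_camera'])
    else: E=np.array(ci['extrinsics'])
    np.savez(f'pics/{tag}.npz',p=p,d=d,E=E,K=[ci['fx'],ci['fy'],ci['cx'],ci['cy']])
    print({k:v for k,v in ci.items() if k not in('extrinsics','tool_from_camera')}, s['time'])
def P(tag,u,v,z=None):
    "world point at pixel; with z: ray hits plane height z"
    f=np.load(f'pics/{tag}.npz');fx,fy,cx,cy=f['K'];E=f['E']
    d=float(f['d'][int(round(v)),int(round(u))])
    ray=np.array([(u-cx)/fx,-(v-cy)/fy,-1.])
    if z is None: return (E@np.r_[ray*d,1])[:3]
    w=E[:3,:3]@ray; o=E[:3,3]; return o+w*(z-o[2])/w[2]
def crop(tag,u0,v0,u1,v1,k):
    f=np.load(f'pics/{tag}.npz')['p'][v0:v1,u0:u1]
    cv2.imwrite(f'pics/{tag}_c{u0}_{v0}.png',cv2.resize(f,None,fx=k,fy=k,interpolation=cv2.INTER_CUBIC))
E
python3 - <<'E'
from h import *
np.set_printoptions(precision=4,suppress=True)
snap('top','top0');snap('side','side0')
s=r.read_state();print(s)
for n in('top0','side0'):print(np.load(f'pics/{n}.npz')['E'])
E
```

```text
pics
{'fx': 591.3500647886576, 'fy': 591.3500647886576, 'cx': 328.25679122200455, 'cy': 239.76361170409695} 0.0
{'fx': 504.0263839878881, 'fy': 504.0263839878881, 'cx': 320.89302684048795, 'cy': 235.9739198426765} 0.05
{'time': 0.1, 'joints': array([-1.3716,  0.3328, -0.0647,  1.4608,  0.0216,  1.3499, -0.0885]), 'joint_vel': array([ 0.0006, -0.0013,  0.0009, -0.0038,  0.0006,  0.0019, -0.0003]), 'joint_efforts': array([  0.0016, -62.6741,   0.0494, -39.2431,   0.0164,   0.0068,
        -0.    ]), 'eef_pos': array([0.1374, 0.6093, 0.1983]), 'ee_rot': array([ 0.781 ,  0.6245, -0.0005,  0.0004]), 'force': array([-0.5004, -0.1283, -0.226 ]), 'ft_torque': array([-0.0401,  0.0532,  0.0011]), 'opening': 1.00277382808167}
[[ 0.0046  0.9936 -0.1125  0.403 ]
 [-0.9998  0.0026 -0.0178 -0.0751]
 [-0.0174  0.1125  0.9935  1.6574]
 [ 0.      0.      0.      1.    ]]
[[ 0.8186  0.3511 -0.4546 -0.0099]
 [-0.5741  0.4733 -0.6682 -0.8692]
 [-0.0195  0.8079  0.589   0.7878]
 [ 0.      0.      0.      1.    ]]
```

View pics/top0.png

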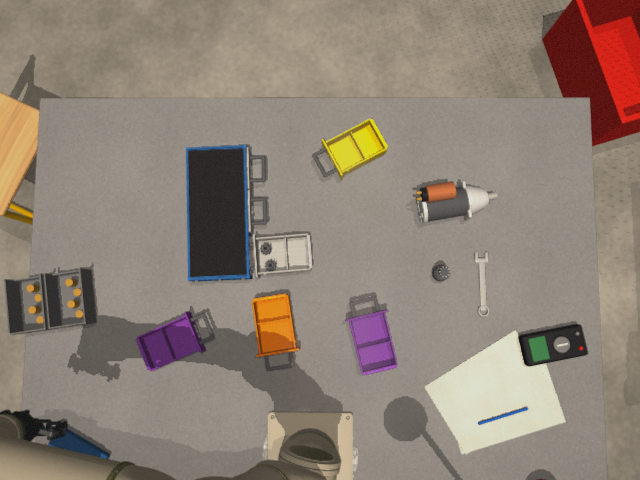

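View pics/side0.png

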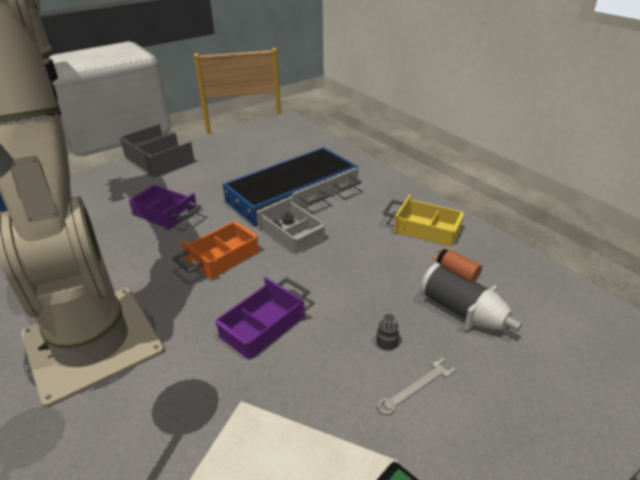

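```bash
python3 - <<'E'
from h import *
crop('top0',180,130,340,290,4.5 and 4)
crop('side0',210,140,370,260,5)
E
```

```text
(no output)
```

View pics/top0_c180_130.png

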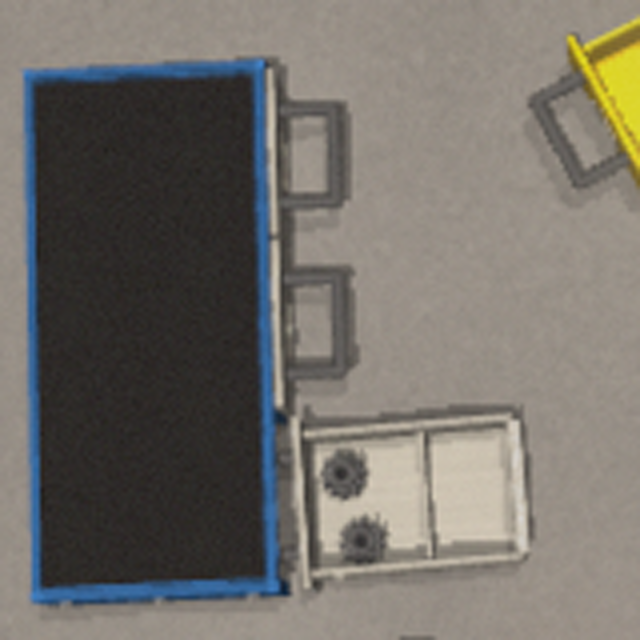

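View pics/side0_c210_140.png

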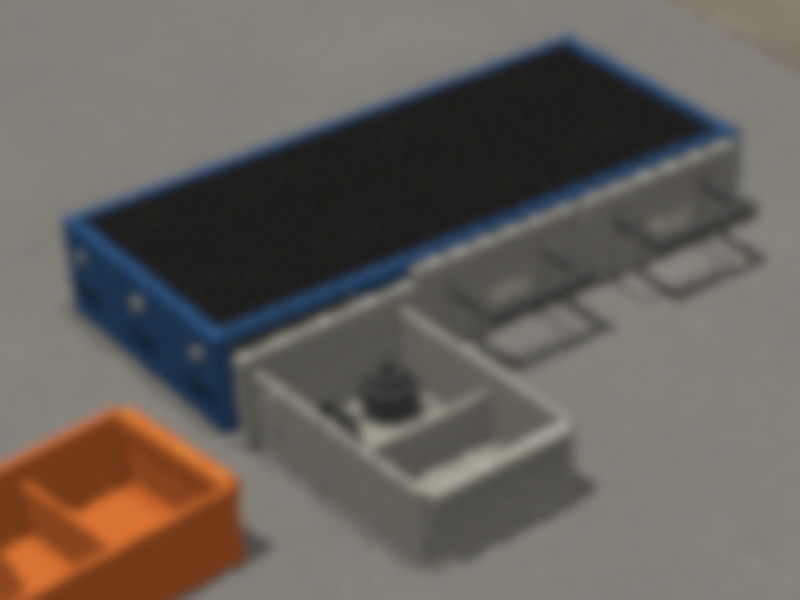

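```bash
python3 - <<'E'
from h import *
np.set_printoptions(precision=4,suppress=True)
def q(cu,cv,z): return P('top0',180+cu/4,130+cv/4,z)
for n,a in dict(uf=(266,62,.061),un=(281,590,.061),ubf=(26,70,.061),ubn=(36,600,.061),rl1=(520,408,.048),rl2=(528,556,.048),p1=(293,416,.06),p2=(307,586,.06),div1=(426,432,.035),div2=(433,557,.035),pa=(344,474,.03),pb=(362,540,.03),h2a=(352,268,.04),h2b=(352,377,.04)).items(): print(n,q(*a), P('top0',180+a[0]/4,130+a[1]/4))
E
```

```text
uf [0.8463 0.1816 0.061 ] [0.8469 0.182  0.0587]
un [0.4805 0.164  0.061 ] [0.4821 0.1692 0.0266]
ubf [0.8406 0.3486 0.061 ] [0.841  0.3489 0.0597]
ubn [0.4731 0.3301 0.061 ] [0.4732 0.3308 0.0585]
rl1 [0.6065 0.004  0.048 ] [ 0.613   0.0065 -0.0032]
rl2 [ 0.5049 -0.0023  0.048 ] [ 0.5077 -0.0002  0.0029]
p1 [0.5991 0.1583 0.06  ] [0.5997 0.159  0.0554]
p2 [0.4833 0.1466 0.06  ] [0.4837 0.1478 0.0517]
div1 [0.5913 0.0696 0.035 ] [0.5941 0.0718 0.0102]
div2 [0.5048 0.0636 0.035 ] [0.5053 0.0643 0.0268]
pa [0.5624 0.1265 0.03  ] [0.5624 0.1265 0.0297]
pb [0.5167 0.1133 0.03  ] [0.5164 0.1129 0.0336]
h2a [0.7053 0.1221 0.04  ] [ 0.7155  0.1287 -0.0143]
h2b [0.6288 0.1208 0.04  ] [ 0.635   0.1262 -0.0042]
```

```bash
python3 -m inch '[{"claw":0.05,"travel":[0.026,-0.038,0],"yaw":1},{"claw":0.05,"travel":[0.026,-0.038,0],"yaw":1},{"claw":0.05,"travel":[0.026,-0.038,0],"yaw":1},{"claw":0.05,"travel":[0.026,-0.038,0],"yaw":1},{"claw":0.05,"travel":[0.026,-0.038,0],"yaw":1},{"claw":0.05,"travel":[0.026,-0.038,0],"yaw":1},{"claw":0.05,"travel":[0.026,-0.038,0],"yaw":1},{"claw":0.05,"travel":[0.026,-0.038,0],"yaw":1},{"claw":0.05,"travel":[0.026,-0.038,0],"yaw":1},{"claw":0.05,"travel":[0.026,-0.038,0],"yaw":1}]' 40
```

```text
time: 1.35
eef_pos: [0.398, 0.2283, 0.1989]
ee_rot: [0.723, 0.69, -0.0, -0.0]
force: [1.6, 0.5, -0.5]
opening: 0.586
```

```bash
python3 -m inch '[{"claw":0.05,"travel":[0.026,-0.036,0],"yaw":1},{"claw":0.05,"travel":[0.026,-0.036,0],"yaw":1},{"claw":0.05,"travel":[0.026,-0.036,0],"yaw":1},{"claw":0.05,"travel":[0.026,-0.036,0],"yaw":2},{"claw":0.05,"travel":[0.026,-0.036,0],"yaw":2},{"claw":0.05,"travel":[0.026,-0.036,0],"yaw":0},{"claw":0.05,"travel":[0,0,0],"yaw":0}]' 40
python3 - <<'E'
from h import *
snap('wrist','w1');snap('top','top1')
E
```

```text
time: 2.22
eef_pos: [0.5542, 0.01, 0.1986]
ee_rot: [0.682, 0.731, -0.001, 0.001]
force: [0.6, 0.2, 0.4]
opening: 0.585
{'fx': 360.40390223287136, 'fy': 360.40390223287136, 'cx': 317.55617322116046, 'cy': 238.77475477283116} 2.225
{'fx': 591.3500647886576, 'fy': 591.3500647886576, 'cx': 328.25679122200455, 'cy': 239.76361170409695} 2.275
```

View pics/w1.png

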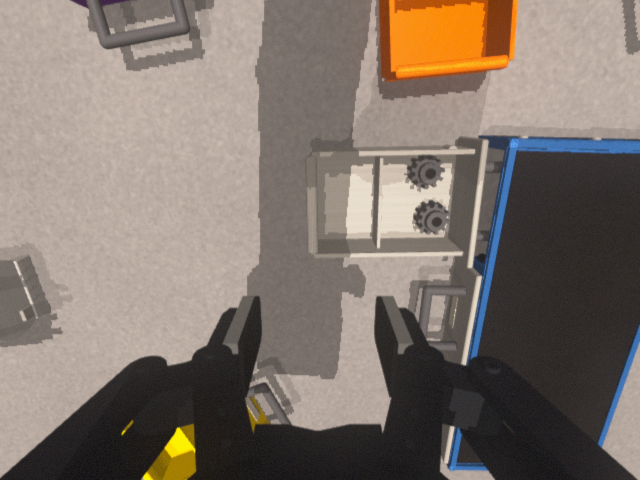

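```bash
python3 - <<'E'
from h import *
crop('w1',290,120,530,300,3)
E
```

```text
(no output)
```

View pics/w1_c290_120.png

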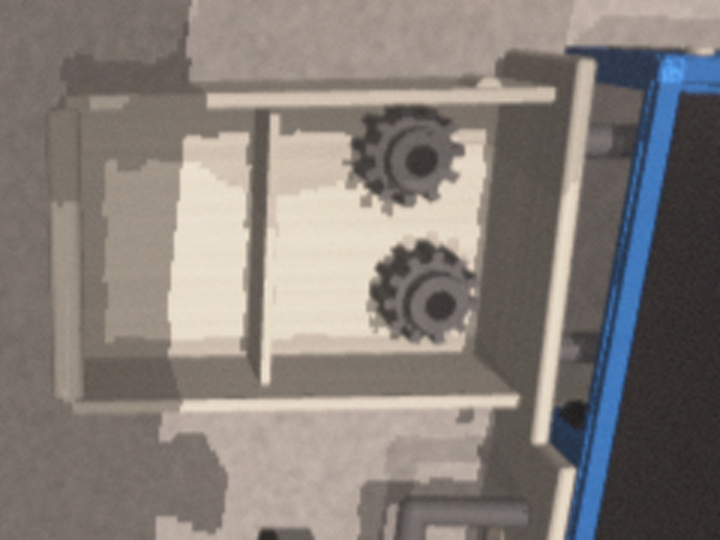

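```bash
python3 - <<'E'
from h import *
np.set_printoptions(precision=4,suppress=True)
def q(cu,cv,z): return P('w1',290+cu/3,120+cv/3,z)
D={}
for n,a in dict(l1=(64,108,.048),l2=(69,398,.048),p1=(596,62,.06),p2=(547,442,.06),pb1=(576,58,.06),pb2=(533,442,.06),d1=(274,114,.035),d2=(264,384,.035),s1=(555,94,.048),s1b=(70,102,.048),s2=(518,400,.048),s2b=(75,407,.048),u1=(655,60,.061)).items():
  D[n]=q(*a); print(n,D[n], P('w1',290+a[0]/3,120+a[1]/3))
# unit front edge, full-px
for a in ((514,142),(449,468)): print(P('w1',*a,.061),P('w1',*a))
for a,b in(('l1','l2'),('p1','p2'),('pb1','pb2'),('d1','d2'),('s1b','s1'),('s2b','s2')):
  d=D[b]-D[a]; print(a,b,np.degrees(np.arctan2(d[1],d[0])),np.linalg.norm(d),(D[a]+D[b])/2)
print(r.camera_info('wrist')['tool_from_camera'])
E
```

```text
l1 [0.5038 0.0019 0.048 ] [0.504  0.0018 0.0458]
l2 [0.5947 0.0093 0.048 ] [0.5951 0.0093 0.0469]
p1 [0.4797 0.1496 0.06  ] [0.4806 0.1656 0.0252]
p2 [0.5944 0.1595 0.06  ] [0.6021 0.1693 0.0401]
pb1 [0.479  0.1438 0.06  ] [0.4791 0.1449 0.0576]
pb2 [0.5947 0.1551 0.06  ] [0.5951 0.1556 0.059 ]
d1 [0.5024 0.0661 0.035 ] [0.5026 0.0665 0.0326]
d2 [0.5901 0.0737 0.035 ] [0.5898 0.0736 0.036 ]
s1 [0.4898 0.1451 0.048 ] [0.4898 0.145  0.0482]
s1b [0.5019 0.0035 0.048 ] [0.502  0.0035 0.0476]
s2 [0.5853 0.1531 0.048 ] [0.5857 0.1537 0.0469]
s2b [0.5976 0.0114 0.048 ] [0.598  0.0114 0.0471]
u1 [0.478  0.1654 0.061 ] [0.4781 0.1662 0.0595]
[0.4793 0.1705 0.061 ] [0.4793 0.1697 0.0626]
[0.8445 0.1836 0.061 ] [0.8436 0.1831 0.0618]
l1 l2 4.662668598551082 0.09120683551824971 [0.5492 0.0056 0.048 ]
p1 p2 4.932888794276144 0.11508737930107768 [0.5371 0.1546 0.06  ]
pb1 pb2 5.59495354050042 0.11620082378827853 [0.5369 0.1495 0.06  ]
d1 d2 5.012827755002384 0.08805307023068125 [0.5462 0.0699 0.035 ]
s1b s1 94.90097712313828 0.142155117889666 [0.4959 0.0743 0.048 ]
s2b s2 94.98022037432678 0.14227475745774174 [0.5915 0.0823 0.048 ]
[[ 1.      0.0004  0.0002  0.0012]
 [ 0.0004 -0.9484 -0.317  -0.0824]
 [ 0.0001  0.317  -0.9484 -0.1745]
 [ 0.      0.      0.      1.    ]]
```

```bash
python3 -m inch '[{"claw":0.045,"travel":[-0.005,-0.004,-0.04],"yaw":1},{"claw":0.045,"travel":[0,0,-0.04],"yaw":0},{"claw":0.045,"travel":[0,0,-0.04],"yaw":0},{"claw":0.045,"travel":[0,0,-0.035],"yaw":0},{"claw":0.045,"travel":[0,0,-0.02],"yaw":0},{"claw":0.045,"travel":[0,0,0],"yaw":0}]' 60
python3 - <<'E'
from h import *
snap('wrist','w2');
E
```

```text
time: 3.08
eef_pos: [0.5468, 0.0111, 0.0228]
ee_rot: [0.673, 0.74, -0.001, -0.001]
force: [0.3, -0.4, 0.5]
opening: 0.527
{'fx': 360.40390223287136, 'fy': 360.40390223287136, 'cx': 317.55617322116046, 'cy': 238.77475477283116} 3.075
```

View pics/w2.png

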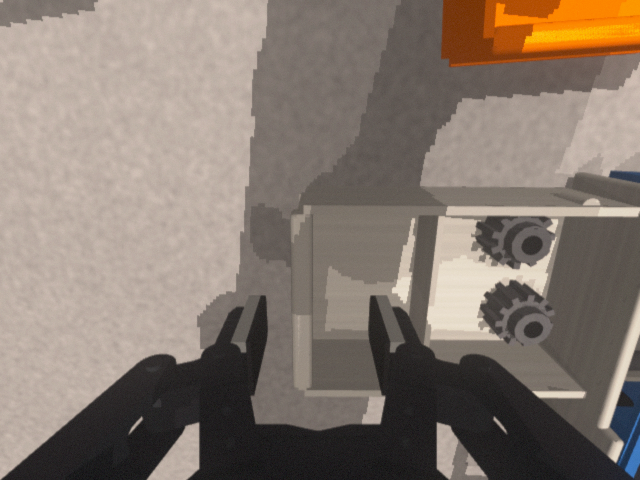

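```bash
python3 -m inch '[{"claw":0.045,"travel":[0.002,-0.0055,0],"yaw":0},{"claw":0.03,"travel":[0,0,0],"yaw":0},{"claw":0.0,"travel":[0,0,0],"yaw":0},{"claw":0.0,"travel":[0,0,0],"yaw":0},{"claw":0.0,"travel":[0,0,0],"yaw":0},{"claw":0.0,"travel":[0,0,0],"yaw":0}]' 80
```

```text
time: 3.88
eef_pos: [0.5505, 0.0043, 0.024]
ee_rot: [0.674, 0.739, -0.0, -0.0]
force: [-0.4, 0.1, -0.5]
opening: -0.0
```

```bash
python3 - <<'E'
from h import *
snap('wrist','w3');print(r.read_state())
E
```

```text
{'fx': 360.40390223287136, 'fy': 360.40390223287136, 'cx': 317.55617322116046, 'cy': 238.77475477283116} 3.875
{'time': 3.925, 'joints': array([-0.5309483 ,  0.36777135,  0.52030707,  1.87183765, -0.22018192,
        0.95874145,  1.75108946]), 'joint_vel': array([-1.47041678e-05,  1.18256985e-03,  6.60122153e-05, -4.09342429e-04,
       -8.51444222e-04, -1.92385316e-03, -3.82183905e-04]), 'joint_efforts': array([-3.06600545e-03, -5.11484098e+01,  7.70732492e+00, -3.20778608e+01,
        1.38609533e-02,  3.33347634e-03, -6.95231774e-04]), 'eef_pos': array([0.55046883, 0.00419747, 0.02401348]), 'ee_rot': array([ 6.73713176e-01,  7.38992933e-01, -2.13282397e-05, -3.39332150e-05]), 'force': array([ 0.16000967,  0.85627195, -0.48756982]), 'ft_torque': array([0.04863884, 0.04622799, 0.00868345]), 'opening': 0.0004991784283027745}
```

View pics/w3.png

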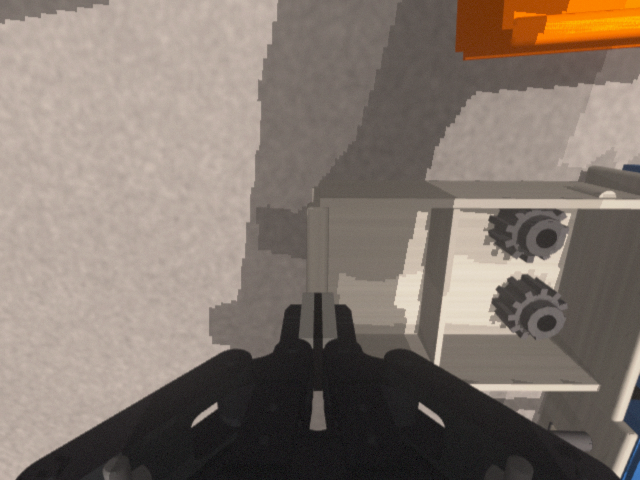

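```bash
python3 - <<'E'
from h import *
np.set_printoptions(precision=4,suppress=True)
for a in [(308,296),(308,320),(328,296),(328,320),(316,280),(311,280),(324,280),(316,215),(309,296),(345,310),(290,310),(300,330)]: print(a,P('w3',*a))
crop('w3',260,170,380,380,3)
E
```

```text
(308, 296) [0.5384 0.0003 0.0639]
(308, 320) [0.5384 0.0008 0.0828]
(328, 296) [0.5377 0.0086 0.064 ]
(328, 320) [0.5384 0.0082 0.0816]
(316, 280) [0.5386 0.0036 0.0473]
(311, 280) [0.5386 0.0013 0.0478]
(324, 280) [0.5384 0.0073 0.047 ]
(316, 215) [0.5077 0.0008 0.0481]
(309, 296) [0.5383 0.0007 0.0641]
(345, 310) [0.5416 0.0159 0.0675]
(290, 310) [ 0.5431 -0.0065  0.0684]
(300, 330) [ 0.5391 -0.0018  0.0887]
```

View pics/w3_c260_170.png

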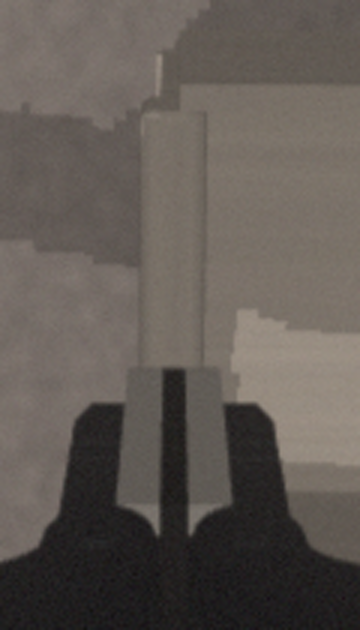

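```bash
python3 - <<'E'
from h import *
np.set_printoptions(precision=4,suppress=True)
snap('side','s3')
print('bench w3',P('w3',100,250),P('w3',200,100))
f=np.load('pics/w3.npz');d=f['d'];print(d[285:300,318],d[285:300,308])
for a in [(316,292),(308,293),(318,310),(318,340)]:print(P('w3',*a))
crop('s3',200,100,400,260,4)
E
```

```text
{'fx': 504.0263839878881, 'fy': 504.0263839878881, 'cx': 320.89302684048795, 'cy': 235.9739198426765} 3.925
bench w3 [ 0.5533 -0.1229 -0.0006] [ 0.465  -0.063   0.0006]
[0.1671 0.1661 0.1663 0.1665 0.1665 0.1671 0.1676 0.1671 0.1545 0.1524
 0.1504 0.1505 0.1498 0.1486 0.1483] [0.1665 0.1664 0.1669 0.1674 0.1662 0.1671 0.1681 0.1676 0.152  0.1515
 0.1528 0.1498 0.1492 0.1493 0.1475]
[0.5449 0.0042 0.0469]
[0.5383 0.0002 0.0616]
[0.5382 0.0044 0.0752]
[0.5392 0.0045 0.0937]
```

View pics/s3_c200_100.png

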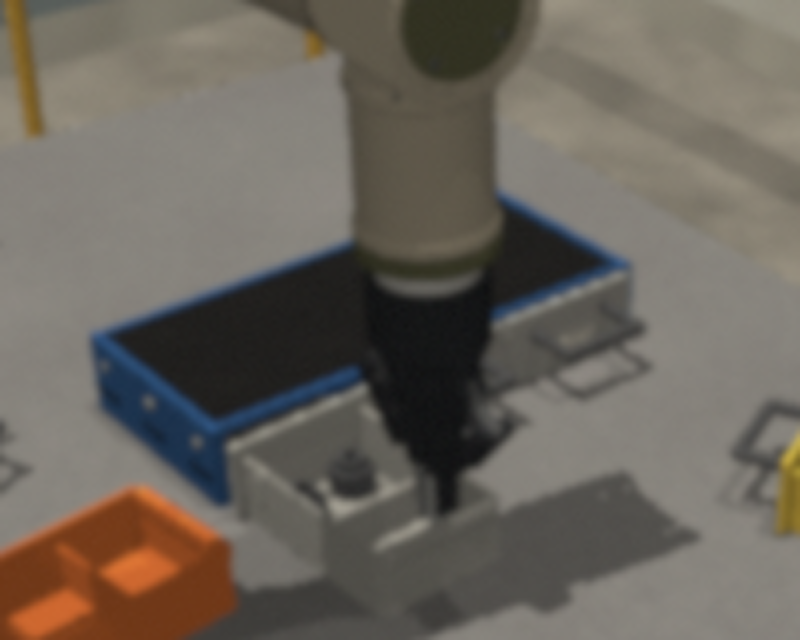

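```bash
cat >> h.py <<'E'
def proj(tag,p):
    f=np.load(f'pics/{tag}.npz');fx,fy,cx,cy=f['K'];c=np.linalg.inv(f['E'])@np.r_[p,1]
    return np.array([cx+fx*c[0]/-c[2],cy-fy*c[1]/-c[2]])
E
python3 - <<'E'
from h import *
for z in (.024,.048,.062): print(z,(proj('s3',[.5505,.0043,z])-[200,100])*4,(proj('s3',[.5505,.014,z])-[200,100])*4, (proj('s3',[.597,.009,z])-[200,100])*4,proj('w3',[.5385,.0043,z]))
for a in [(310,225),(313,222),(311,220)]:print(P('s3',*a))
E
```

```text
0.024 [439.98471754 554.72121028] [431.53210846 547.51791756] [495.11517569 526.02392508] [317.55223606 260.90320404]
0.048 [438.76190818 524.16038069] [430.22218047 517.03224197] [494.51546765 495.72208009] [317.55041211 280.56055437]
0.062 [438.03599036 506.01801802] [429.44461371 498.936096  ] [494.15956882 477.73934428] [317.54909554 294.74971242]
[ 0.54360178 -0.00897184  0.07689083]
[ 0.55485435 -0.00576777  0.07949255]
[ 0.54818169 -0.00729182  0.08904933]
```

```bash
python3 - <<'E'
from h import *
np.set_printoptions(precision=4,suppress=True)
for t,zt in(('w1',.1986),('w2',.0228),('w3',.024)):
  f=np.load(f'pics/{t}.npz');d=f['d']
  # all pixels near: depth <.175 and lying in column 200..440; min world z for black finger
  fx,fy,cx,cy=f['K'];v,u=np.mgrid[0:480,0:640]
  X=np.stack([(u-cx)/fx*d,-(v-cy)/fy*d,-d],-1)@f['E'][:3,:3].T+f['E'][:3,3]
  m=(d>0)&(d<.163)
  z=X[...,2][m]; i=np.argsort(z)[:2000:200]
  print(t,z.size,np.round(z[i]-zt,4)); print(u[m][i],v[m][i])
  m2=m&(v<330); print(v[m].min(), X[m][np.argmin(v[m])]-[0,0,zt])
E
```

```text
w1 53473 [0.0342 0.0398 0.0422 0.0442 0.0459 0.0477 0.0494 0.0509 0.0524 0.0539]
[261 258 255 379 257 238 389 242 381 226] [326 298 299 304 339 306 308 310 345 324]
296 [ 0.5447 -0.0212  0.0389]
w2 69650 [-0.0135 -0.0057 -0.0017  0.0014  0.005   0.0085  0.012   0.0143  0.0151
  0.0158]
[450 460 458 459 464 475 469 482 624 558] [  0  52  21  41  11  53  44  56  48 202]
0 [ 0.4089  0.0586 -0.0128]
w3 67901 [-0.014  -0.0064 -0.0029  0.0008  0.0044  0.0079  0.0117  0.0137  0.0145
  0.0152]
[465 471 474 485 480 487 639 418 494 622] [  1  25   0  48  33   0 180 193 194 195]
0 [ 0.4122  0.0594 -0.0125]
```

```bash
python3 -m inch '[{"claw":0.045,"travel":[0,0,0],"yaw":0},{"claw":0.045,"travel":[0,0,0],"yaw":0},{"claw":0.045,"travel":[0,0,0],"yaw":0},{"claw":0.045,"travel":[0,0,-0.01],"yaw":0},{"claw":0.045,"travel":[0,0,0],"yaw":0}]' 80
python3 - <<'E'
from h import *
snap('wrist','w4');print(r.read_state()['force'])
E
```

```text
time: 4.6
eef_pos: [0.5497, 0.0042, 0.013]
ee_rot: [0.674, 0.739, -0.001, -0.001]
force: [-1.4, -0.3, -0.3]
opening: 0.523
{'fx': 360.40390223287136, 'fy': 360.40390223287136, 'cx': 317.55617322116046, 'cy': 238.77475477283116} 4.6
[ 0.96511199 -0.27315687  0.74475989]
```

View pics/w4.png

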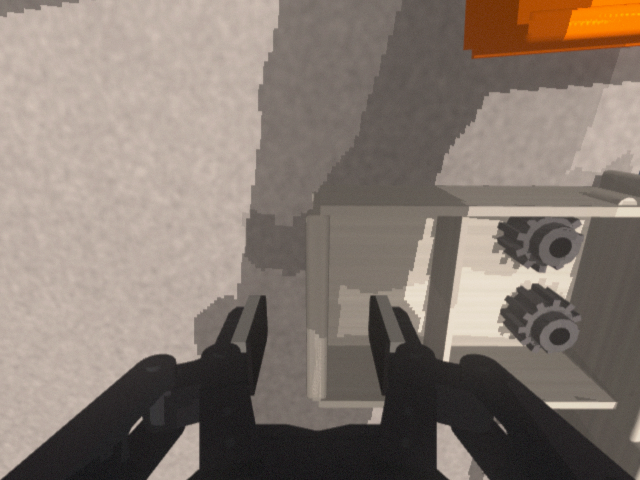

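```bash
python3 -m inch '[{"claw":0.045,"travel":[0,0,-0.005],"yaw":0},{"claw":0.045,"travel":[0,0,-0.003],"yaw":0}]' 80;python3 -m inch '[{"claw":0.045,"travel":[0,0,-0.004],"yaw":0},{"claw":0.045,"travel":[0,0,-0.004],"yaw":0}]' 80
```

```text
time: 4.9
eef_pos: [0.5504, 0.0042, 0.0057]
ee_rot: [0.674, 0.739, -0.0, -0.0]
force: [-0.8, 0.2, 0.3]
opening: 0.526
time: 5.15
eef_pos: [0.5505, 0.0042, -0.0023]
ee_rot: [0.674, 0.739, 0.0, -0.0]
force: [-0.1, -0.6, -0.5]
opening: 0.526
```

```bash
python3 -m inch '[{"claw":0.045,"travel":[0,0,-0.005],"yaw":0},{"claw":0.045,"travel":[0,0,-0.005],"yaw":0},{"claw":0.02,"travel":[0,0,0],"yaw":0},{"claw":0.0,"travel":[0,0,0],"yaw":0},{"claw":0.0,"travel":[0,0,0],"yaw":0},{"claw":0.0,"travel":[0,0,0],"yaw":0}]' 80
python3 - <<'E'
from h import *
snap('wrist','w5');print(r.read_state()['force'])
E
```

```text
time: 5.9
eef_pos: [0.5507, 0.0041, -0.0117]
ee_rot: [0.674, 0.739, 0.0, 0.0]
force: [-0.0, -0.6, 2.5]
opening: 0.101
{'fx': 360.40390223287136, 'fy': 360.40390223287136, 'cx': 317.55617322116046, 'cy': 238.77475477283116} 5.9
[ 0.10040356 -0.2914437   1.70425644]
```

View pics/w5.png

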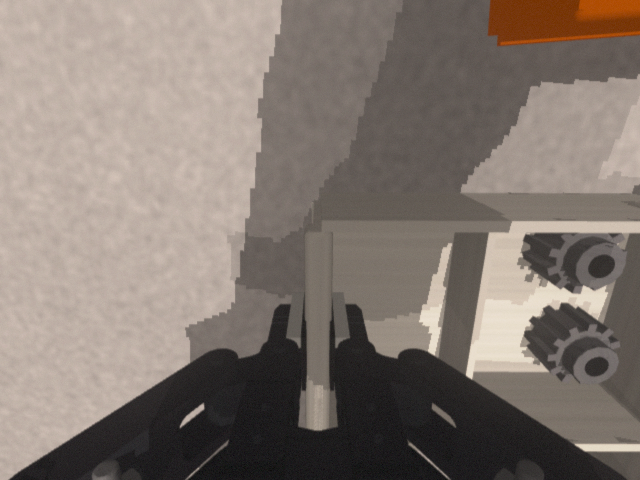

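```bash
python3 - <<'E'
from h import *
np.set_printoptions(precision=3,suppress=True)
for n,a in dict(yel_corner=(341,176),yelh1=(314,155),yelh2=(327,176),starter=(414,190),starter2=(421,221),unith=(267,222),oran=(298,352),orangetop=(258,294),orangetr=(288,292),purh1=(349,298),purh2=(376,293),drive=(432,272)).items(): print(n,P('top0',*a,.04))
c=np.array([.60,-.125])
for n,a in dict(yel_corner=(341,176),yelh2=(327,176),starter=(414,190),starter2=(421,221),unith=(267,222),orangetr=(288,292),purh1=(349,298),purh2=(376,293),drive=(432,272)).items(): print(n,np.linalg.norm(P('top0',*a,.04)[:2]-c))
E
```

```text
yel_corner [ 0.765 -0.081  0.04 ]
yelh1 [ 0.825 -0.005  0.04 ]
yelh2 [ 0.765 -0.042  0.04 ]
starter [ 0.726 -0.283  0.04 ]
starter2 [ 0.639 -0.301  0.04 ]
unith [0.635 0.124 0.04 ]
oran [0.281 0.034 0.04 ]
orangetop [0.437 0.145 0.04 ]
orangetr [0.442 0.063 0.04 ]
purh1 [ 0.427 -0.103  0.04 ]
purh2 [ 0.441 -0.177  0.04 ]
drive [ 0.498 -0.329  0.04 ]
yel_corner 0.17078710616264087
yelh2 0.18475240247226044
starter 0.20194351410705982
starter2 0.1806100693989004
unith 0.25117475838473763
orangetr 0.24546940293615171
purh1 0.17459081312122957
purh2 0.16753870729863649
drive 0.22837044278437024
```

```bash
python3 -m inch '[{"claw":0,"travel":[0.001,-0.008,0],"yaw":0},{"claw":0,"travel":[0.001,-0.013,0],"yaw":0},{"claw":0,"travel":[0.001,-0.015,0],"yaw":0},{"claw":0,"travel":[0.001,-0.017,0],"yaw":0},{"claw":0,"travel":[0.003,-0.018,0],"yaw":0},{"claw":0,"travel":[0.006,-0.018,0],"yaw":0}]' 100
```

```text
time: 6.7
eef_pos: [0.5637, -0.0833, -0.0117]
ee_rot: [0.673, 0.74, 0.001, -0.001]
force: [-1.3, 6.6, 3.7]
opening: 0.099
```

```bash
python3 -m inch '[{"claw":0,"travel":[0.007,-0.02,0],"yaw":0},{"claw":0,"travel":[0.008,-0.02,0],"yaw":0},{"claw":0,"travel":[0.008,-0.02,0],"yaw":0},{"claw":0,"travel":[0.008,-0.02,0],"yaw":0},{"claw":0,"travel":[0.006,-0.018,0],"yaw":0},{"claw":0,"travel":[0.005,-0.012,0],"yaw":0},{"claw":0,"travel":[0,0,0],"yaw":0}]' 100
python3 - <<'E'
from h import *
np.set_printoptions(precision=4,suppress=True)
snap('wrist','w6')
# turn rows: h from -85, 6 deg steps
h=np.radians(np.r_[-85:-266:-9.0]); L=.07*np.c_[np.cos(h),np.sin(h)]
print(np.diff(L,axis=0))
E
```

```text
time: 7.58
eef_pos: [0.6061, -0.1958, -0.0116]
ee_rot: [0.674, 0.739, 0.0, 0.001]
force: [1.3, -2.6, 2.5]
opening: 0.095
{'fx': 360.40390223287136, 'fy': 360.40390223287136, 'cx': 317.55617322116046, 'cy': 238.77475477283116} 7.575
[[-0.011  -0.0001]
 [-0.0109  0.0016]
 [-0.0105  0.0033]
 [-0.0098  0.0049]
 [-0.0089  0.0064]
 [-0.0078  0.0077]
 [-0.0065  0.0088]
 [-0.0051  0.0097]
 [-0.0035  0.0104]
 [-0.0018  0.0108]
 [-0.0001  0.011 ]
 [ 0.0016  0.0109]
 [ 0.0033  0.0105]
 [ 0.0049  0.0098]
 [ 0.0064  0.0089]
 [ 0.0077  0.0078]
 [ 0.0088  0.0065]
 [ 0.0097  0.0051]
 [ 0.0104  0.0035]
 [ 0.0108  0.0018]]
```

View pics/w6.png

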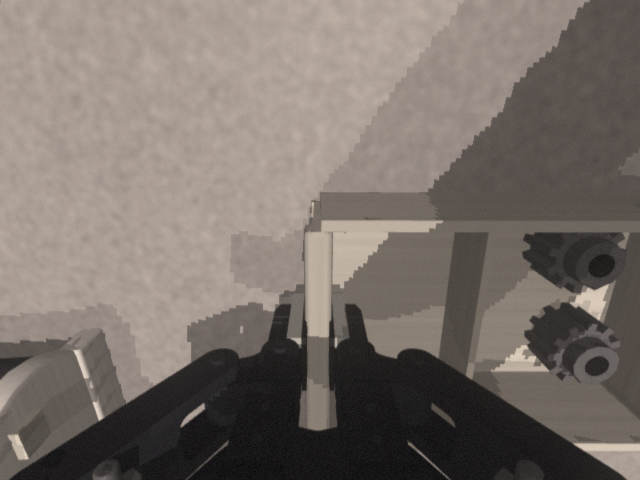

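```bash
python3 -m inch '[{"claw":0,"travel":[-0.011,0,0],"yaw":-9},{"claw":0,"travel":[-0.011,0.0015,0],"yaw":-9},{"claw":0,"travel":[-0.0105,0.0035,0],"yaw":-9},{"claw":0,"travel":[-0.01,0.005,0],"yaw":-9},{"claw":0,"travel":[-0.009,0.0065,0],"yaw":-9},{"claw":0,"travel":[-0.008,0.0075,0],"yaw":-9},{"claw":0,"travel":[-0.0065,0.009,0],"yaw":-9},{"claw":0,"travel":[-0.005,0.0095,0],"yaw":-9},{"claw":0,"travel":[-0.0035,0.0105,0],"yaw":-9},{"claw":0,"travel":[-0.002,0.011,0],"yaw":-9}]' 100
python3 - <<'E'
from h import *
snap('top','top7')
E
```

```text
time: 8.88
eef_pos: [0.529, -0.1301, -0.0117]
ee_rot: [0.999, 0.044, 0.0, -0.0]
force: [1.0, -0.3, 2.5]
opening: 0.095
{'fx': 591.3500647886576, 'fy': 591.3500647886576, 'cx': 328.25679122200455, 'cy': 239.76361170409695} 8.875
```

View pics/top7.png

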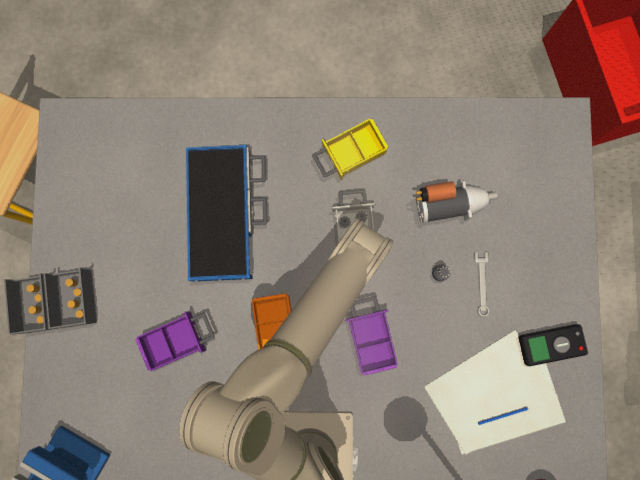

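```bash
python3 -m inch '[{"claw":0,"travel":[0,0.011,0],"yaw":-9},{"claw":0,"travel":[0.0015,0.011,0],"yaw":-9},{"claw":0,"travel":[0.0035,0.0105,0],"yaw":-9},{"claw":0,"travel":[0.005,0.01,0],"yaw":-9},{"claw":0,"travel":[0.0065,0.009,0],"yaw":-9},{"claw":0,"travel":[0.0075,0.008,0],"yaw":-9},{"claw":0,"travel":[0.009,0.0065,0],"yaw":-9},{"claw":0,"travel":[0.0095,0.005,0],"yaw":-9},{"claw":0,"travel":[0.0105,0.0035,0],"yaw":-9},{"claw":0,"travel":[0.011,0.002,0],"yaw":-9}]' 100
python3 - <<'E'
from h import *
snap('wrist','w8'); print(r.read_state()['joints'])
E
```

```text
time: 10.18
eef_pos: [0.5935, -0.0536, -0.0117]
ee_rot: [0.738, -0.675, 0.0, -0.0]
force: [0.0, -0.2, 5.5]
opening: 0.093
{'fx': 360.40390223287136, 'fy': 360.40390223287136, 'cx': 317.55617322116046, 'cy': 238.77475477283116} 10.175
[-0.82589894  0.84874929  1.17807805  1.78799899 -0.87163472  1.13306885
 -0.83890335]
```

View pics/w8.png

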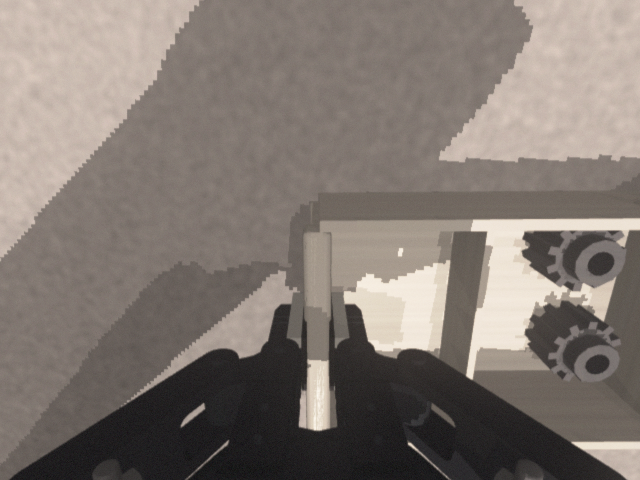

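```bash
python3 -m inch '[{"claw":0,"travel":[-0.006,0.006,0],"yaw":-0.6},{"claw":0,"travel":[-0.01,0.01,0],"yaw":-0.8},{"claw":0,"travel":[-0.01,0.011,0],"yaw":-0.8},{"claw":0,"travel":[-0.009,0.01,0],"yaw":-0.6},{"claw":0,"travel":[-0.005,0.006,0],"yaw":0},{"claw":0,"travel":[0,0,0],"yaw":0},{"claw":0.03,"travel":[0,0,0],"yaw":0},{"claw":0.04,"travel":[0,0,0],"yaw":0}]' 80
python3 -m inch '[{"claw":0.04,"travel":[0,0,0.03],"yaw":0},{"claw":0.04,"travel":[0,0,0.04],"yaw":0},{"claw":0.04,"travel":[0,-0.02,0.05],"yaw":0},{"claw":0.04,"travel":[0,-0.04,0.05],"yaw":0},{"claw":0.04,"travel":[0,-0.04,0.03],"yaw":0},{"claw":0.04,"travel":[0,0,0],"yaw":0}]'
python3 - <<'E'
from h import *
snap('wrist','w9'); print(r.read_state()['joints']); snap('top','top9')
E
```

```text
time: 11.22
eef_pos: [0.5522, -0.0107, -0.0124]
ee_rot: [0.722, -0.691, -0.001, 0.0]
force: [0.5, 0.3, -0.2]
opening: 0.468
time: 11.98
eef_pos: [0.553, -0.1142, 0.1891]
ee_rot: [0.72, -0.693, 0.001, -0.001]
force: [0.1, 0.5, -0.7]
opening: 0.465
{'fx': 360.40390223287136, 'fy': 360.40390223287136, 'cx': 317.55617322116046, 'cy': 238.77475477283116} 11.975
[-0.8813492   0.45265215  1.30455575  1.69076468 -0.44912317  1.3464205
 -1.02842126]
{'fx': 591.3500647886576, 'fy': 591.3500647886576, 'cx': 328.25679122200455, 'cy': 239.76361170409695} 12.025
```

View pics/w9.png

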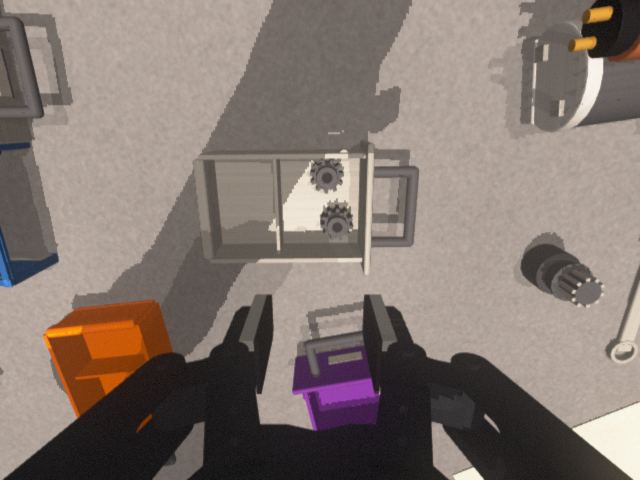

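View pics/top9.png

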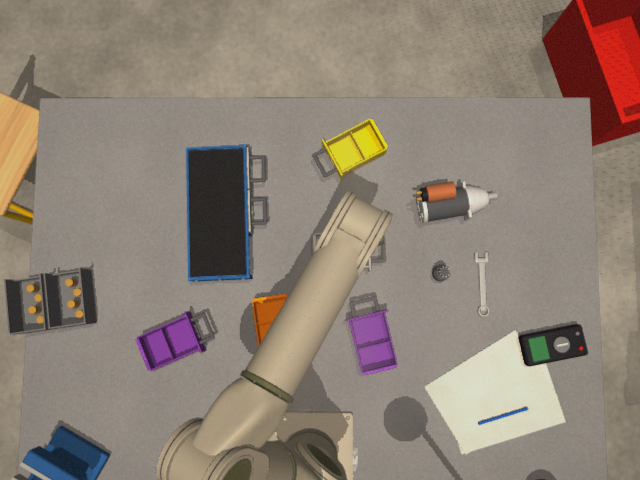

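```bash
python3 - <<'E'
from h import *
crop('w9',190,130,430,290,3)
crop('w9',0,0,120,300,2)
E
```

```text
(no output)
```

View pics/w9_c190_130.png

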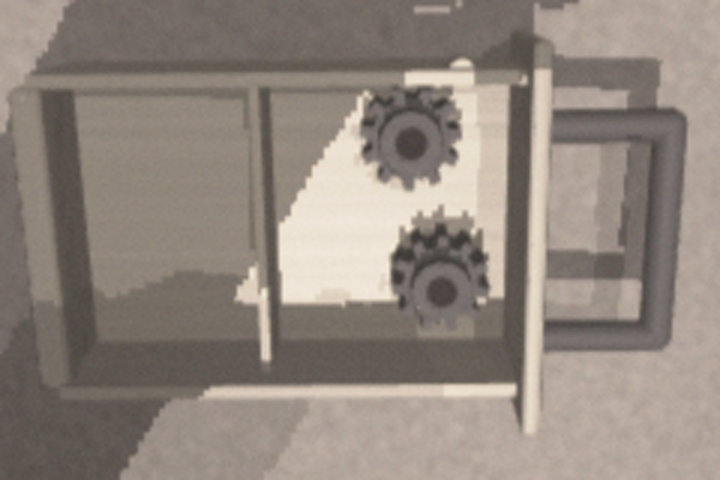

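View pics/w9_c0_0.png

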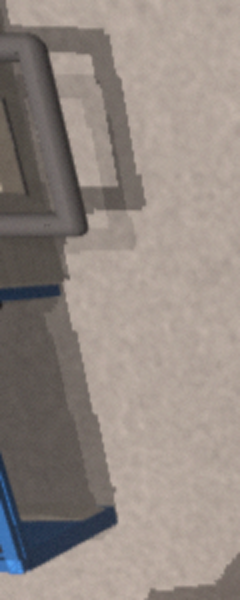

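```bash
python3 - <<'E'
from h import *
np.set_printoptions(precision=4,suppress=True)
def q(cu,cv,z): return P('w9',190+cu/3,130+cv/3,z)
D={}
for n,a in dict(l1=(28,90,.048),l2=(55,385,.048),h1=(671,125,.045),h2=(657,338,.045),s1=(25,78,.048),s1b=(525,78,.048),s2=(62,392,.048),s2b=(515,390,.048),p1=(543,45,.06),p2=(531,430,.06)).items():
  D[n]=q(*a); print(n,D[n], P('w9',190+a[0]/3,130+a[1]/3))
for a,b in(('l1','l2'),('h1','h2'),('s1b','s1'),('s2b','s2'),('p1','p2')):
  d=D[b]-D[a]; print(a,b,np.degrees(np.arctan2(d[1],d[0])),np.linalg.norm(d),(D[a]+D[b])/2)
A=P('w9',58.5,257.5,0);B=P('w9',31,147,0);print('unit floor corners',A,B, P('w9',58,257),P('w9',30,147), np.degrees(np.arctan2(*(B-A)[[1,0]])))
E
```

```text
l1 [ 0.5961 -0.0095  0.048 ] [ 0.5962 -0.0097  0.0487]
l2 [ 0.5054 -0.012   0.048 ] [ 0.5052 -0.0119  0.0476]
h1 [ 0.5928 -0.1959  0.045 ] [ 0.5927 -0.1962  0.044 ]
h2 [ 0.527  -0.1995  0.045 ] [ 0.5262 -0.2002  0.0424]
s1 [ 0.5995 -0.0089  0.048 ] [ 0.5995 -0.0088  0.0478]
s1b [ 0.6049 -0.1517  0.048 ] [ 0.6048 -0.1518  0.0474]
s2 [ 0.5031 -0.0141  0.048 ] [ 0.5028 -0.0139  0.0473]
s2b [ 0.5092 -0.1562  0.048 ] [ 0.5093 -0.1561  0.0485]
p1 [ 0.6149 -0.1544  0.06  ] [ 0.6149 -0.1544  0.0599]
p2 [ 0.5009 -0.1603  0.06  ] [ 0.5013 -0.1602  0.0609]
l1 l2 -178.38595030640954 0.09077849158040313 [ 0.5508 -0.0108  0.048 ]
h1 h2 -176.84329635046808 0.06587281407357813 [ 0.5599 -0.1977  0.045 ]
s1b s1 92.16544101538639 0.1429975910956161 [ 0.6022 -0.0803  0.048 ]
s2b s2 92.43954239442816 0.1422013905404319 [ 0.5061 -0.0851  0.048 ]
p1 p2 -177.0143627886893 0.11412655357345239 [ 0.5579 -0.1573  0.06  ]
unit floor corners [0.4809 0.1648 0.    ] [0.5969 0.17   0.    ] [ 0.4809  0.1661 -0.0012] [0.5969 0.1708 0.0002] 2.567620345591134
```

```bash
python3 -m inch '[{"claw":0.04,"travel":[0,-0.005,0],"yaw":10},{"claw":0.04,"travel":[0,-0.005,0],"yaw":10},{"claw":0.04,"travel":[0,-0.005,0],"yaw":10},{"claw":0.04,"travel":[0,-0.005,0],"yaw":10},{"claw":0.04,"travel":[0,-0.005,0],"yaw":10},{"claw":0.04,"travel":[0,-0.005,0],"yaw":10},{"claw":0.04,"travel":[0,-0.005,0],"yaw":10},{"claw":0.04,"travel":[0,-0.005,0],"yaw":10},{"claw":0.04,"travel":[0,-0.005,0],"yaw":10},{"claw":0.04,"travel":[0,-0.005,0],"yaw":10}]'
python3 -m inch '[{"claw":0.04,"travel":[0.001,-0.005,0],"yaw":10},{"claw":0.04,"travel":[0.001,-0.005,0],"yaw":10},{"claw":0.04,"travel":[0.001,-0.005,0],"yaw":10},{"claw":0.04,"travel":[0.001,-0.005,0],"yaw":10},{"claw":0.04,"travel":[0.001,-0.005,0],"yaw":10},{"claw":0.04,"travel":[0.001,-0.005,0],"yaw":10},{"claw":0.04,"travel":[0,-0.004,0],"yaw":10},{"claw":0.04,"travel":[0,0,0],"yaw":10},{"claw":0.04,"travel":[0,0,0],"yaw":0}]'
python3 - <<'E'
from h import *
snap('wrist','w10'); print(r.read_state()['joints'])
E
```

```text
time: 13.32
eef_pos: [0.5526, -0.1584, 0.1852]
ee_rot: [0.994, 0.113, -0.001, -0.0]
force: [-0.1, -0.5, 0.5]
opening: 0.467
time: 14.45
eef_pos: [0.5588, -0.1926, 0.1854]
ee_rot: [0.691, 0.723, -0.0, -0.001]
force: [0.5, -0.1, 0.4]
opening: 0.47
{'fx': 360.40390223287136, 'fy': 360.40390223287136, 'cx': 317.55617322116046, 'cy': 238.77475477283116} 14.45
[-0.2865693   0.3024902   0.66699098  1.60309946 -0.19224318  1.30505321
  2.02157586]
```

View pics/w10.png

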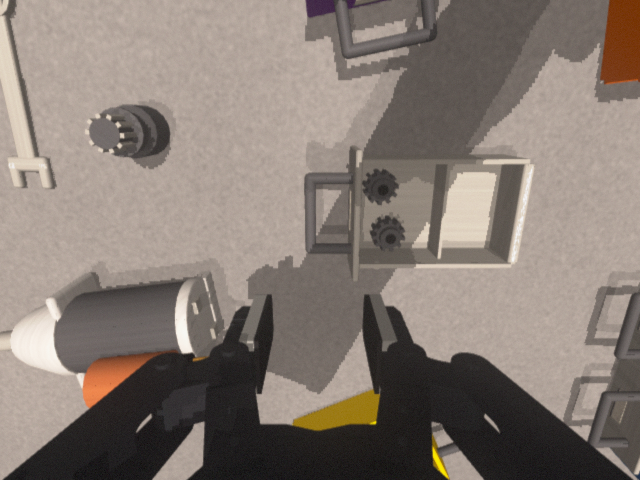

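```bash
python3 - <<'E'
from h import *
np.set_printoptions(precision=4,suppress=True)
for a in [(310.5,180),(311,245)]: print(P('w10',*a,.045),P('w10',*a))
f=np.load('pics/w10.npz')['d']
print(f[215,300:322])
# lip/panel
for a in [(356,150,.06),(355,278,.06),(527,163,.048),(516,262,.048)]: print(P('w10',*a))
E
```

```text
[ 0.5274 -0.1989  0.045 ] [ 0.5274 -0.1989  0.0451]
[ 0.5875 -0.1962  0.045 ] [ 0.5876 -0.1962  0.0448]
[0.3712 0.3722 0.3714 0.3736 0.372  0.328  0.326  0.3246 0.3253 0.3253
 0.3247 0.3257 0.3243 0.325  0.3263 0.3286 0.372  0.3717 0.3726 0.3724
 0.3711 0.3719]
[ 0.499  -0.1628  0.06  ]
[ 0.6123 -0.1549  0.06  ]
[ 0.5043 -0.0149  0.048 ]
[ 0.5949 -0.0045  0.048 ]
```

```bash
python3 -m inch '[{"claw":0.03,"travel":[0,-0.005,-0.02],"yaw":0},{"claw":0.03,"travel":[0,0,-0.04],"yaw":0},{"claw":0.03,"travel":[0,0,-0.04],"yaw":0},{"claw":0.03,"travel":[0,0,-0.03],"yaw":0},{"claw":0.03,"travel":[0,0,0],"yaw":0}]'
python3 - <<'E'
from h import *
snap('wrist','w11'); print(r.read_state()['joints'])
np.set_printoptions(precision=4,suppress=True)
E
```

```text
time: 15.12
eef_pos: [0.5566, -0.1987, 0.0536]
ee_rot: [0.692, 0.722, -0.002, -0.002]
force: [-0.8, 0.4, 0.3]
opening: 0.349
{'fx': 360.40390223287136, 'fy': 360.40390223287136, 'cx': 317.55617322116046, 'cy': 238.77475477283116} 15.125
[-0.23380331  0.4355584   0.62385673  1.73846801 -0.28501405  1.06230287
  2.09936241]
```

View pics/w11.png

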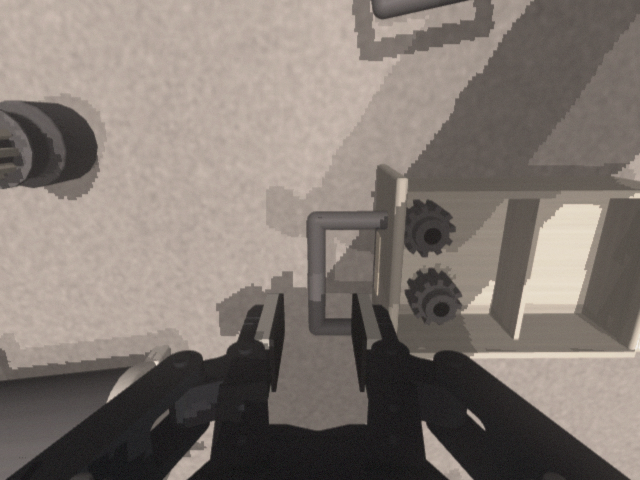

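```bash
python3 -m inch '[{"claw":0.03,"travel":[0.001,0,-0.025],"yaw":0},{"claw":0.03,"travel":[0,0,-0.02],"yaw":0},{"claw":0.03,"travel":[0,0,-0.01],"yaw":0}]'
python3 -m inch '[{"claw":0.03,"travel":[0,0,-0.007],"yaw":0},{"claw":0.03,"travel":[0,0,-0.006],"yaw":0},{"claw":0.02,"travel":[0,0,0],"yaw":0},{"claw":0,"travel":[0,0,0],"yaw":0},{"claw":0,"travel":[0,0,0],"yaw":0},{"claw":0,"travel":[0,0,0],"yaw":0}]' 80
python3 - <<'E'
from h import *
snap('wrist','w12'); print(r.read_state()['force'])
E
```

```text
time: 15.55
eef_pos: [0.5598, -0.1993, 0.0013]
ee_rot: [0.692, 0.722, -0.0, -0.0]
force: [-0.2, -0.9, -0.2]
opening: 0.35
time: 16.3
eef_pos: [0.5602, -0.1994, -0.0107]
ee_rot: [0.692, 0.722, 0.0, 0.0]
force: [-2.2, 1.6, 5.4]
opening: 0.085
{'fx': 360.40390223287136, 'fy': 360.40390223287136, 'cx': 317.55617322116046, 'cy': 238.77475477283116} 16.3
[-1.47100988 -0.32082041  4.90390191]
```

View pics/w12.png

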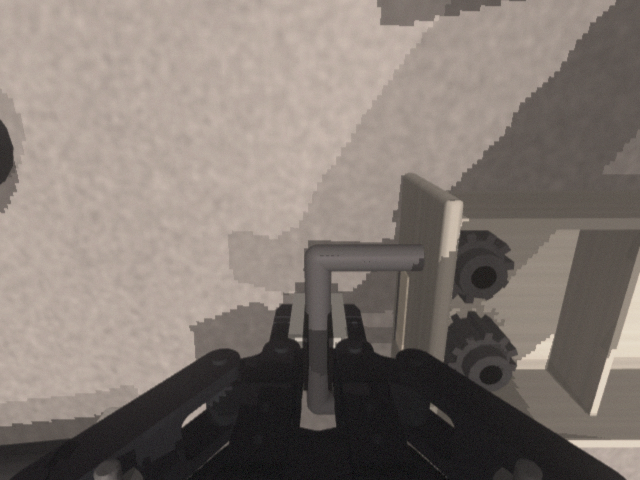

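```bash
python3 -m inch '[{"claw":0,"travel":[-0.001,0.01,0],"yaw":0},{"claw":0,"travel":[-0.001,0.02,0],"yaw":0},{"claw":0,"travel":[-0.001,0.023,0],"yaw":0},{"claw":0,"travel":[-0.001,0.023,0],"yaw":0},{"claw":0,"travel":[-0.001,0.023,0],"yaw":0},{"claw":0,"travel":[-0.001,0.023,0],"yaw":0},{"claw":0,"travel":[-0.001,0.018,0],"yaw":0},{"claw":0,"travel":[-0.001,0.01,0],"yaw":0},{"claw":0,"travel":[0,0,0],"yaw":0}]' 100
python3 - <<'E'
from h import *
snap('wrist','w13'); snap('top','top13'); print(r.read_state()['joints'])
crop('top13',180,130,340,290,4)
E
```

```text
time: 17.48
eef_pos: [0.5525, -0.0482, -0.0108]
ee_rot: [0.691, 0.723, 0.001, 0.0]
force: [0.4, 1.3, 4.2]
opening: 0.083
{'fx': 360.40390223287136, 'fy': 360.40390223287136, 'cx': 317.55617322116046, 'cy': 238.77475477283116} 17.475
{'fx': 591.3500647886576, 'fy': 591.3500647886576, 'cx': 328.25679122200455, 'cy': 239.76361170409695} 17.525
[-0.46778008  0.44139856  0.56725531  1.88424248 -0.29896855  0.89933536
  1.85905186]
```

View pics/w13.png

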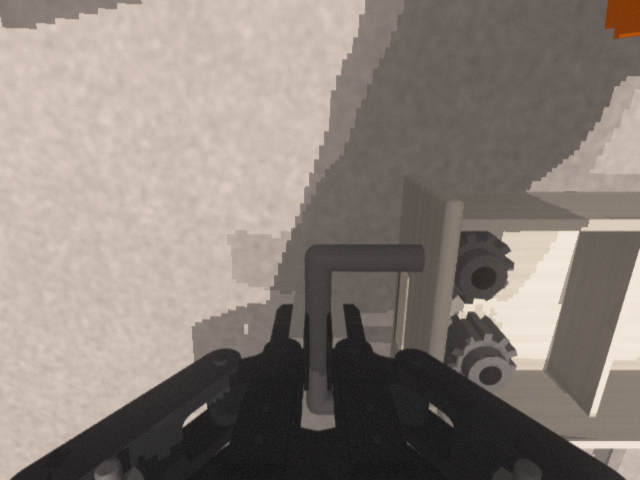

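View pics/top13_c180_130.png

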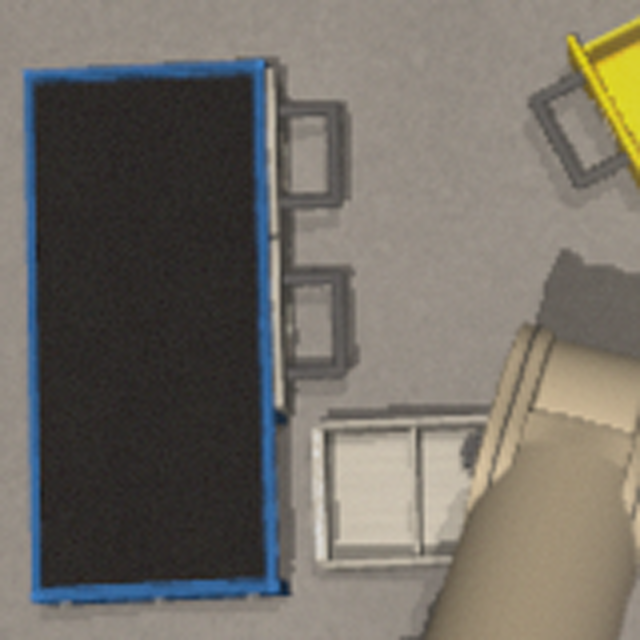

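```bash
python3 - <<'E'
from h import *
np.set_printoptions(precision=4,suppress=True)
def q(cu,cv,z): return P('top13',180+cu/4,130+cv/4,z)[:2]
nc=[q(278,592,.061),q(36,603,.061)]; fc=[q(265,60,.061),q(25,70,.061)]
print(nc,fc,np.linalg.norm(nc[0]-fc[0]),np.linalg.norm(nc[0]-nc[1]))
e=(fc[0]-nc[0]);e/=np.linalg.norm(e); e2=(fc[1]-nc[1]); e2/=np.linalg.norm(e2)
print(np.degrees(np.arctan2(e[1],e[0])),np.degrees(np.arctan2(e2[1],e2[0])))
e=e+e2; e/=np.linalg.norm(e)
n=np.array([-e[1],e[0]])
mid=(nc[0]+fc[0])/2; m=mid-e*.120; print('mouth',m,'axis',np.degrees(np.arctan2(n[1],n[0])))
for k,c in dict(l1=(312,430),l2=(322,570),sA=(330,426),sA2=(480,418),sB=(330,566),sB2=(445,562),d1=(415,424),d2=(422,556)).items():
  z=.048 if k[0]!='d' else .035
  w=q(*c,z); print(k,w,'unit x,y',(w-m)@n,-(w-m)@e)
tcp=np.array([.5525,-.0482]);print('tcp',(tcp-m)@n,-(tcp-m)@e)
E
```

```text
[array([0.4791, 0.166 ]), array([0.471 , 0.3301])] [array([0.8477, 0.1823]), array([0.8406, 0.3493])] 0.3689396180447557 0.1642357835322727
2.5291584703165286 2.976747134196962
mouth [0.5435 0.1684] axis 92.75295280225676
l1 [0.5909 0.1468] unit x,y -0.023881914977046215 -0.04629783650047397
l2 [0.4948 0.1382] unit x,y -0.027823001609564735 0.05010189930416102
sA [0.5937 0.1345] unit x,y -0.03633856759215469 -0.04849904769232042
sA2 [0.5995 0.0314] unit x,y -0.1395336773037219 -0.049333539290401664
sB [0.4976 0.1328] unit x,y -0.03336867017336892 0.047617387698570934
sB2 [0.5006 0.0543] unit x,y -0.11191913231812506 0.04838231442105905
d1 [0.5968 0.0772] unit x,y -0.09362853126575939 -0.04883183995220827
d2 [0.5054 0.0712] unit x,y -0.09524934883351503 0.04271695993055928
tcp -0.2168008782249943 0.001449889946949537
```

```bash
python3 -m inch '[{"claw":0,"travel":[-0.0005,0.01,0],"yaw":0},{"claw":0,"travel":[-0.0005,0.012,0],"yaw":0},{"claw":0,"travel":[-0.0005,0.012,0],"yaw":0},{"claw":0,"travel":[-0.0005,0.012,0],"yaw":0}]' 100
python3 -m inch '[{"claw":0,"travel":[-0.0005,0.01,0],"yaw":0},{"claw":0,"travel":[-0.0005,0.01,0],"yaw":0}]' 100
```

```text
time: 18.08
eef_pos: [0.5503, -0.0052, -0.0107]
ee_rot: [0.692, 0.722, -0.0, 0.001]
force: [-0.3, -8.2, 7.5]
opening: 0.082
time: 18.32
eef_pos: [0.5493, 0.0147, -0.0107]
ee_rot: [0.692, 0.722, -0.0, 0.001]
force: [-0.1, -7.8, 8.3]
opening: 0.08
```

```bash
python3 -m inch '[{"claw":0,"travel":[-0.0005,0.012,0],"yaw":0},{"claw":0,"travel":[-0.0005,0.012,0],"yaw":0},{"claw":0,"travel":[-0.0005,0.012,0],"yaw":0},{"claw":0,"travel":[-0.0005,0.012,0],"yaw":0}]' 100
python3 -m inch '[{"claw":0,"travel":[-0.0005,0.012,0],"yaw":0},{"claw":0,"travel":[-0.0005,0.012,0],"yaw":0},{"claw":0,"travel":[-0.0005,0.006,0],"yaw":0},{"claw":0,"travel":[0,0,0],"yaw":0}]' 100
python3 - <<'E'
from h import *
snap('wrist','w14'); print(r.read_state()['force'])
E
```

```text
time: 18.82
eef_pos: [0.5471, 0.0623, -0.0107]
ee_rot: [0.692, 0.722, -0.001, 0.001]
force: [-1.9, -9.9, 10.2]
opening: 0.077
time: 19.32
eef_pos: [0.5456, 0.0934, -0.0108]
ee_rot: [0.692, 0.722, -0.0, 0.001]
force: [-2.5, -6.0, 9.2]
opening: 0.08
{'fx': 360.40390223287136, 'fy': 360.40390223287136, 'cx': 317.55617322116046, 'cy': 238.77475477283116} 19.325
[-1.2621483  -5.65316242  8.57863022]
```

View pics/w14.png

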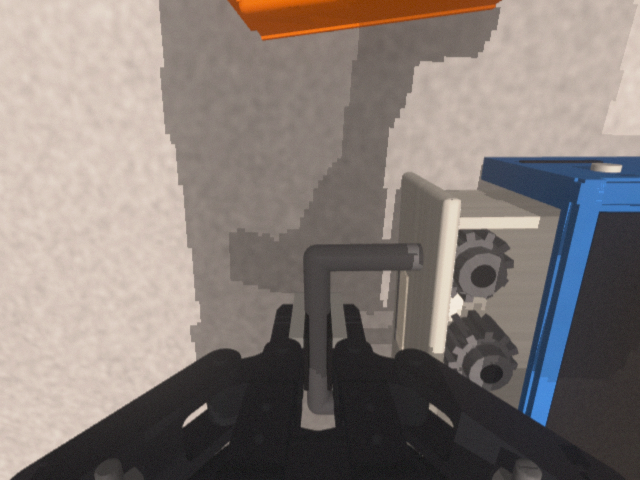

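```bash
python3 -m inch '[{"claw":0,"travel":[-0.0005,0.008,0],"yaw":0},{"claw":0,"travel":[-0.0005,0.008,0],"yaw":0}]' 110
python3 -m inch '[{"claw":0,"travel":[0,0.004,0],"yaw":0},{"claw":0,"travel":[0,0.004,0],"yaw":0}]' 110
python3 -m inch '[{"claw":0,"travel":[-0.0005,0.003,0],"yaw":0},{"claw":0,"travel":[0,0.002,0],"yaw":0}]' 110
```

```text
time: 19.62
eef_pos: [0.5447, 0.108, -0.0107]
ee_rot: [0.692, 0.722, -0.001, 0.001]
force: [-1.7, -9.9, 10.2]
opening: 0.08
time: 19.88
eef_pos: [0.5441, 0.1135, -0.0108]
ee_rot: [0.693, 0.721, -0.002, 0.001]
force: [-6.6, -15.8, 16.2]
opening: 0.074
time: 20.12
eef_pos: [0.5437, 0.1204, -0.0107]
ee_rot: [0.692, 0.721, -0.001, 0.001]
force: [-4.6, -10.3, 13.6]
opening: 0.071
```

Catch force rose then fell; continue to the stop.

```bash
python3 -m inch '[{"claw":0,"travel":[0,0.002,0],"yaw":0},{"claw":0,"travel":[0,0,0],"yaw":0}]' 110
python3 -m inch '[{"claw":0,"travel":[0,0.002,0],"yaw":0},{"claw":0,"travel":[0,0,0],"yaw":0}]' 110
python3 -m inch '[{"claw":0,"travel":[0,0.002,0],"yaw":0},{"claw":0,"travel":[0,0,0],"yaw":0}]' 110
python3 - <<'E'
from h import *
snap('wrist','w15'); 
E
```

```text
time: 20.38
eef_pos: [0.5439, 0.1231, -0.0108]
ee_rot: [0.692, 0.722, -0.001, 0.001]
force: [-3.4, -8.7, 12.3]
opening: 0.076
time: 20.62
eef_pos: [0.5436, 0.1235, -0.0108]
ee_rot: [0.693, 0.721, -0.002, 0.001]
force: [-5.0, -14.8, 15.1]
opening: 0.081
time: 20.88
eef_pos: [0.5435, 0.1235, -0.0108]
ee_rot: [0.693, 0.721, -0.003, 0.001]
force: [-7.4, -19.7, 18.1]
opening: 0.078
{'fx': 360.40390223287136, 'fy': 360.40390223287136, 'cx': 317.55617322116046, 'cy': 238.77475477283116} 20.875
```

View pics/w15.png

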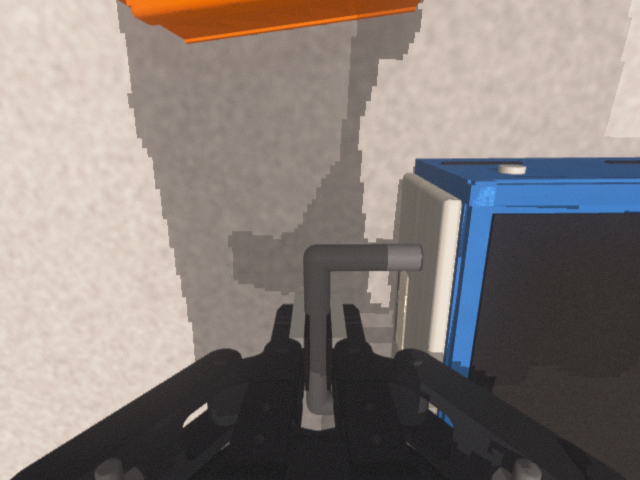

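```bash
python3 -m inch '[{"claw":0,"travel":[0,-0.003,0],"yaw":0},{"claw":0.025,"travel":[0,0,0],"yaw":0},{"claw":0.028,"travel":[0,0,0],"yaw":0},{"claw":0.028,"travel":[0,0,0],"yaw":0}]'
python3 -m inch '[{"claw":0.028,"travel":[0,0,0.01],"yaw":0},{"claw":0.028,"travel":[0,0,0.03],"yaw":0},{"claw":0.028,"travel":[0,0,0.05],"yaw":0},{"claw":0.028,"travel":[0,0,0.05],"yaw":0},{"claw":0.028,"travel":[0,0,0.05],"yaw":0},{"claw":0.028,"travel":[0,0,0],"yaw":0}]'
python3 - <<'E'
from h import *
snap('wrist','w16'); snap('side','s16')
crop('s16',210,140,370,260,5)
E
```

```text
time: 21.42
eef_pos: [0.5437, 0.1272, -0.0114]
ee_rot: [0.691, 0.723, -0.0, -0.0]
force: [0.3, -1.0, -0.3]
opening: 0.332
time: 22.18
eef_pos: [0.5462, 0.1272, 0.1835]
ee_rot: [0.692, 0.722, 0.004, 0.001]
force: [0.2, 0.2, -0.6]
opening: 0.329
{'fx': 360.40390223287136, 'fy': 360.40390223287136, 'cx': 317.55617322116046, 'cy': 238.77475477283116} 22.175
{'fx': 504.0263839878881, 'fy': 504.0263839878881, 'cx': 320.89302684048795, 'cy': 235.9739198426765} 22.225
```

View pics/w16.png

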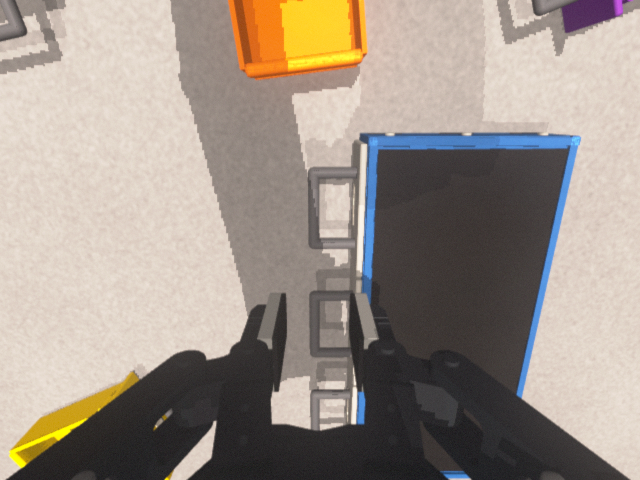

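View pics/s16_c210_140.png

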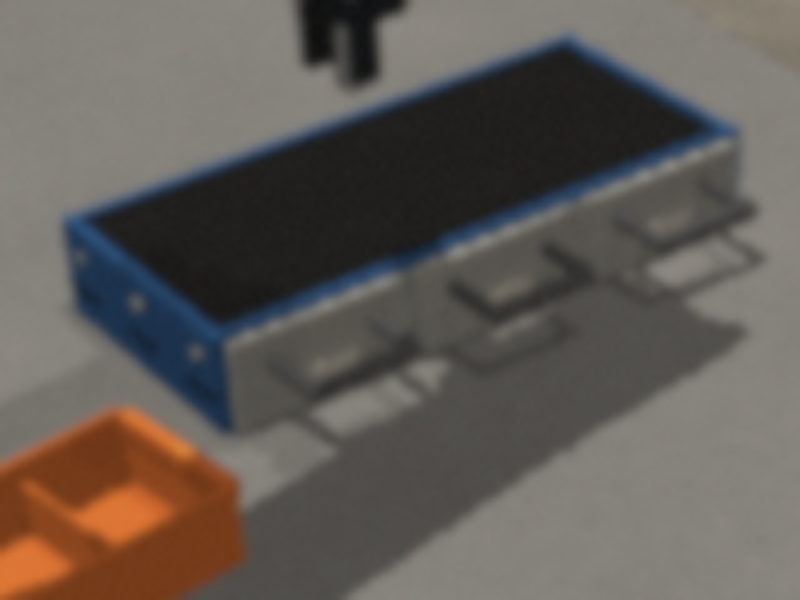

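```bash
python3 -m inch '[{"claw":0.028,"travel":[0,-0.03,0.03],"yaw":0},{"claw":0.028,"travel":[-0.01,-0.05,0.03],"yaw":0},{"claw":0.028,"travel":[-0.02,-0.05,0.03],"yaw":0},{"claw":0.028,"travel":[-0.02,-0.05,0.02],"yaw":0},{"claw":0.028,"travel":[0,0,0],"yaw":0}]'
python3 - <<'E'
from h import *
np.set_printoptions(precision=4,suppress=True)
snap('wrist','w17'); snap('top','top17')
crop('w16',290,120,410,440,2)
crop('w17',300,60,640,400,2)
crop('top17',180,130,340,290,4)
E
```

```text
time: 22.9
eef_pos: [0.4931, -0.0577, 0.2896]
ee_rot: [0.694, 0.72, 0.001, 0.0]
force: [-0.3, 0.2, 0.3]
opening: 0.33
{'fx': 360.40390223287136, 'fy': 360.40390223287136, 'cx': 317.55617322116046, 'cy': 238.77475477283116} 22.9
{'fx': 591.3500647886576, 'fy': 591.3500647886576, 'cx': 328.25679122200455, 'cy': 239.76361170409695} 22.95
```

View pics/w17.png

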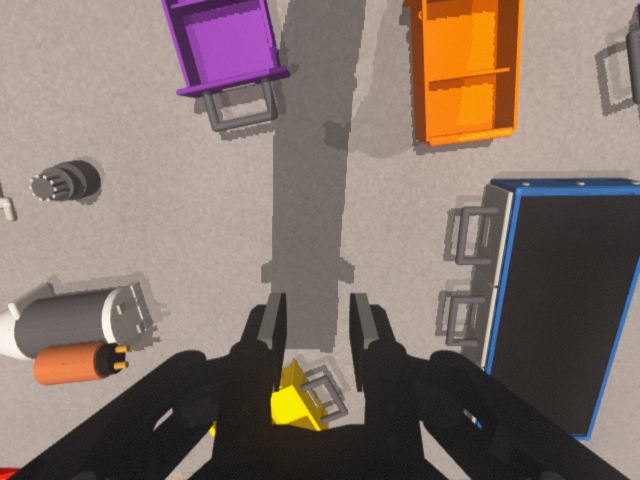

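View pics/top17.png

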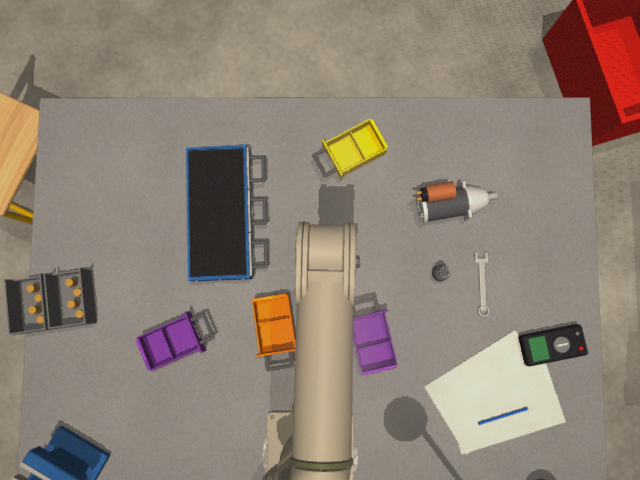

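View pics/top17_c180_130.png

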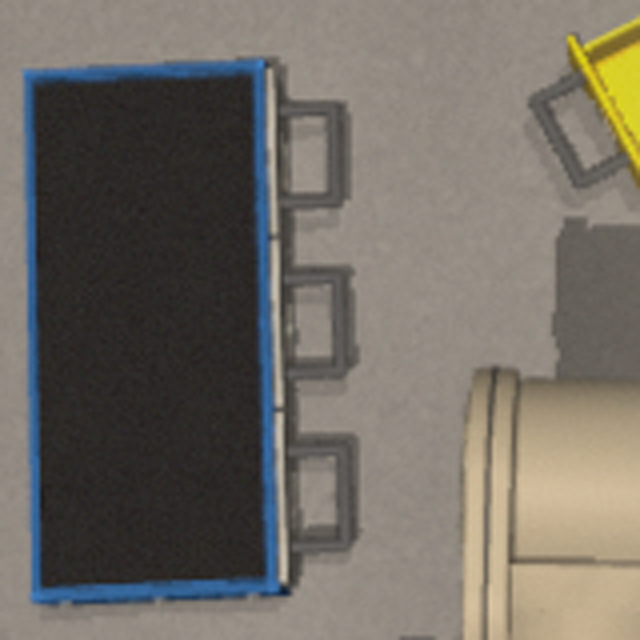

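```bash
python3 - <<'E'
from h import *
np.set_printoptions(precision=4,suppress=True)
for t in('w16','w17'): crop(t,*( (300,120,400,320) if t=='w16' else (430,170,530,370)),4)
f=np.load('pics/w17.npz');d=f['d'];fx,fy,cx,cy=f['K'];v,u=np.mgrid[0:480,0:640]
X=np.stack([(u-cx)/fx*d,-(v-cy)/fy*d,-d],-1)@f['E'][:3,:3].T+f['E'][:3,3]
m0=np.array([.5435,.1684]);a=np.radians(92.6);n=np.array([np.cos(a),np.sin(a)]);e=np.array([n[1],-n[0]])
W=X[...,:2]-m0; ux=W@n; uy=-(W@e)
# handle bars (x about -44) and panel front (x about -6)
for c in(0,-.12):
  b=(d>0)&(abs(uy-c)<.025)&(X[...,2]>.03)&(X[...,2]<.05)&(ux<-.03)&(ux>-.06)
  p=(d>0)&(abs(uy-c)<.05)&(X[...,2]>.056)&(X[...,2]<.0635)&(ux<.0)&(ux>-.03)
  print(c,b.sum(),np.median(ux[b]),p.sum(),np.median(ux[p]),np.percentile(ux[p],[5,95]))
E
```

```text
0 333 -0.04556313952217074 479 -0.003980497270724507 [-0.0061 -0.0005]
-0.12 261 -0.04562832961468458 364 -0.0038913616915738827 [-0.006  -0.0006]
```

View pics/w17_c430_170.png

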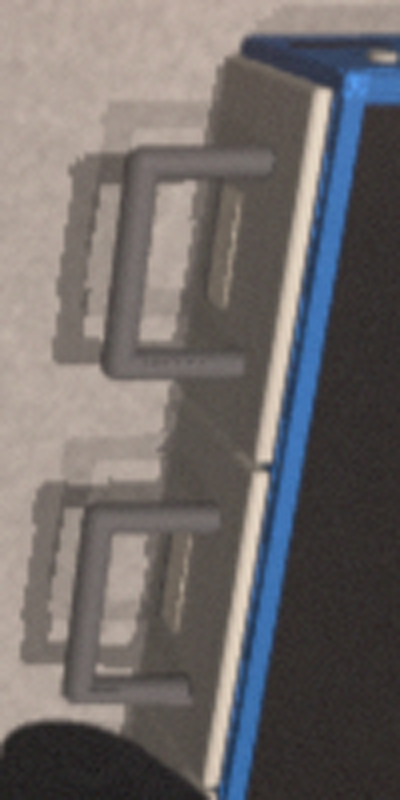

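The new drawer's panel and handle line up with its neighbour's to within 0.1 mm. The gripper is clear and nothing else has moved.

```bash
python3 - <<'E'
from h import *
print(r.sign_off(), r.read_state()['time'])
E
```

```text
the job is handed in; nothing more can be done
the job is handed in; nothing more can be done
```

The drawer is home, rear end first, with its front panel flush with the drawers beside it. I signed off at about 23 s of the 64 s allowed. I pulled it out by its rear lip, turned it 180° on clear bench, then regripped the bow handle and pushed it in.

**Last checks**
- **Catch and stop:** the push along the bay rose to about 16 N over the catch, dropped, then rose again to about 20 N against a hard stop. I read this as the catch snapping and the panel reaching the unit. I have no direct reading of the catch itself.
- **Flushness:** the panel and handle line up with the next drawer's to within about 0.1 mm in the wrist camera's depth image.
- **Pinions:** both were upright in the front compartment in the last picture that shows them, about 30 mm before home. They can't be seen now that the drawer is shut.
- **Other things on the bench:** they look unmoved in the last top picture. The gripper is open and clear of everything.

**What went wrong or disagreed**
- **Empty first grip:** the first close on the lip caught nothing. The fingertips sit about 38 mm higher than the reported TCP, not at it as stated; the wrist depth and side view both showed this. I allowed for it from then on, grasping with the reported TCP slightly below zero.
- **Joint near its limit:** joint 3 came close to its limit during the turn (1.30 of 1.34). I turned the wrist back half a turn before gripping the handle.

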